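# Put the cutting dies back in their labelled rack lanes

### The arm

A 6-joint arm with a two-finger parallel gripper is mounted at the origin on the work surface. World frame = base frame: x ahead of the robot, y to its left, z up, the work surface at z = 0. Lengths are in m, angles in rad, forces in N, time in s.
With the tool pointing down it reaches from about 0.3 to 0.825 m from the base axis. Payload 5.4 kg.
Tool frame: the origin (TCP) lies midway between the tips of the shut fingers; the grasp point (between the pads) lies 19 mm behind it; z points along the fingers, y is the line along which they close (so a half turn about z gives the same grasp; the last joint's range is limited). The gripper opens to 92 mm and grips with 3 to 60 N. Pads are 20 mm wide; open, the fingers measure 128 mm over their backs; the gripper's body (75 mm by 189 mm) begins 69 mm behind the grasp point.
Start: joints at [-1.426, 0.158, 1.597, -0, 1.386, -0.21], TCP at [0.2, -0.539, 0.215] pointing down, gripper open.
Joint ranges: [-2.91, 2.91], [-0.94, 2.29], [0.18, 2.7], [-1.29, 4.43], [0.17, 2.64], [-3, 3]. Speed limits (rad/s): [2.57, 2.57, 3.14, 3.14, 3.14, 3.14].

### API

Orientations are given as a unit quaternion [w, x, y, z].
In Python, from plant import r gives the robot as it stands. The module is installed in compiled form; this text tells all that it offers. Calls block until the motion is done:
- r.reach(position, orientation): joint-space move of the TCP to a pose.
- r.servo_line(position, rotation=None, vel=0.15, force_limit=None): straight line of the TCP; rotation=None keeps the orientation; vel is the mean speed in m/s. With force_limit (N) it stops when the force on the tool has changed by that much, and returns True; else False.
- r.move_joints(angles): joint-space move.
- r.gripper_to(opening): finger opening in m; the grip force is fixed at half the most; returns when the fingers have stopped.
- r.pause(seconds).
- r.solve_ik(position, orientation): joint angles nearest the present ones, or None.
- r.capture(name): name is "scene" or "top" or "wrist"; returns (picture, depth): 384x512x3 uint8, red, green, blue; 384x512 float32, m along the optical axis (not along the pixel's ray), 0 where there is no reading.
- r.camera_model(name): a dict with "fx", "fy", "cx", "cy" (pixels), "dist" ([k1, k2, p1, p2, k3] as OpenCV has them; the pictures are not rectified), "extrinsics" (4x4, takes a point from world to camera coordinates). Camera axes: x right, y down, z forward; pixel columns grow to the right and rows downward; lengths in m; the calibration is good to about 2 mm. A picture is of the moment at which its call begins: read the wrist's pose just before it. camera_model takes no time and is no camera call; for the wrist camera it gives the pose at the moment of the call.
A pose or a line that the arm cannot do raises r.PlanningError and nothing moves.
- r.finish_job(): hands the job in; it is judged then, once.
Readings, each from a call of its own:
- r.read_time_s(): time.
- r.read_joint_positions(): joint angles.
- r.read_joint_velocities(): joint speeds.
- r.read_joint_torque(): joint torques, N m.
- r.read_eef_pos(): TCP position.
- r.read_ee_rot(): TCP orientation.
- r.read_contact_force(): force on the tool from outside, world axes, zero at the start.
- r.read_ft_torque(): the same for the moment, N m.
- r.read_width(): finger opening in m.
- r.read_gripper_force(): force on a finger pad.
Only numpy, scipy, OpenCV 4.12 (cv2) and the standard library are available. Lean on these libraries where they do the work, as an engineer would, in place of code of your own. Each camera call takes 0.05 s, during which the arm holds its last target. There are 200 camera calls.

### The job

Put the die rack back in order: every cutting die must end lying flat and fully down, right way up, in the rack lane whose label has its colour, and the thread spool that someone left standing in the rack must go onto its upright spindle, all the way down to the base. The yellow die was put in the blue die's lane by mistake, and the blue die is still on the cutting board; leave the red and green dies and everything else on the bench where they are, and set the dies down rather than dropping them.

Things in the scene. Friction and masses are not known exactly. Their poses are not given: they have to be found in the camera images.
- rack: fixed low wooden rack, 245 x 314 mm, with four parallel open-topped lanes, 76 mm apart. Origin on the table under the middle of the lanes; x along the lanes towards the 61 mm deep label ledge (the end away from the robot), y across them. Lane: 174 mm long, 66 mm wide inside, floor 12 mm and walls' tops 42 mm above the table, walls 10 mm thick
- die_red: loose cutting die of dark steel strip, outline an ellipse, about 150 mm long (x) by 56 mm wide (y), 30 mm high, with red cross braces and a red carrying handle: bar over the middle, 90 mm along x, 14 mm thick in y, from 47 to 65 mm above the underside. 0.3 to 0.6 kg. Origin: centre of the underside, z up. Starts in its own lane
- die_blue: loose cutting die of dark steel strip, outline a strap end (one round end, one square end), about 150 mm long (x) by 56 mm wide (y), 30 mm high, with blue cross braces and a blue carrying handle: bar over the middle, 90 mm along x, 14 mm thick in y, from 47 to 65 mm above the underside. 0.3 to 0.6 kg. Origin: centre of the underside, z up. Starts lying flat on the cutting board at any angle
- die_yellow: loose cutting die of dark steel strip, outline a long octagon, about 150 mm long (x) by 56 mm wide (y), 30 mm high, with yellow cross braces and a yellow carrying handle: bar over the middle, 90 mm along x, 14 mm thick in y, from 47 to 65 mm above the underside. 0.3 to 0.6 kg. Origin: centre of the underside, z up. Starts misfiled in the blue-labelled lane
- die_green: loose cutting die of dark steel strip, outline a waisted dog-bone, about 150 mm long (x) by 56 mm wide (y), 30 mm high, with green cross braces and a green carrying handle: bar over the middle, 90 mm along x, 14 mm thick in y, from 47 to 65 mm above the underside. 0.3 to 0.6 kg. Origin: centre of the underside, z up. Starts in its own lane
- label_red: fixed red label plate, 46 x 64 x 4 mm, with a small white outline of the red die on it, lying on the rack's ledge at the far end of the lane that belongs to the red die (which lane that is varies). Origin: centre of its underside, 42 mm above the table; x points along the lane away from it, so the lane's middle is 118 mm back along -x
- lane_red (a point): centre of the floor of the lane labelled red (12 mm above the table); x along the lane, y across it, z up
- label_blue: fixed blue label plate, 46 x 64 x 4 mm, with a small white outline of the blue die on it, lying on the rack's ledge at the far end of the lane that belongs to the blue die (which lane that is varies). Origin: centre of its underside, 42 mm above the table; x points along the lane away from it, so the lane's middle is 118 mm back along -x
- lane_blue (a point): centre of the floor of the lane labelled blue (12 mm above the table); x along the lane, y across it, z up
- label_yellow: fixed yellow label plate, 46 x 64 x 4 mm, with a small white outline of the yellow die on it, lying on the rack's ledge at the far end of the lane that belongs to the yellow die (which lane that is varies). Origin: centre of its underside, 42 mm above the table; x points along the lane away from it, so the lane's middle is 118 mm back along -x
- lane_yellow (a point): centre of the floor of the lane labelled yellow (12 mm above the table); x along the lane, y across it, z up
- label_green: fixed green label plate, 46 x 64 x 4 mm, with a small white outline of the green die on it, lying on the rack's ledge at the far end of the lane that belongs to the green die (which lane that is varies). Origin: centre of its underside, 42 mm above the table; x points along the lane away from it, so the lane's middle is 118 mm back along -x
- lane_green (a point): centre of the floor of the lane labelled green (12 mm above the table); x along the lane, y across it, z up
- spool: loose spool of orange thread, 95 mm tall: black base flange 60 mm in diameter and 6 mm high, thread 50 mm in diameter from 6 to 86 mm, black collar 34 mm in diameter from 86 to 95 mm, a bore 22 mm in diameter right through. 0.2 to 0.35 kg. Origin: centre of the underside, z along the bore, up. Starts standing in the yellow-labelled lane
- spindle: fixed upright steel spindle, 12 mm in diameter with a tapered tip 112 mm above the table, on a round base 84 mm in diameter and 12 mm high. Origin on the table under its axis, z up. To the left or right of the rack
- board: fixed white cutting board, 260 (x) x 240 (y) x 12 mm, left or right of the rack, across the rack from the spindle. Origin: centre of its underside
- glue: bystander, to be left alone: white glue bottle with a red cap, 56 mm in diameter, 165 mm tall, beyond the board. Origin: centre of its underside
- jar: bystander, to be left alone: brass-coloured rivet jar with a black lid, 64 mm in diameter, 75 mm tall, on the robot's side of the board. Origin: centre of its underside
- tin: bystander, to be left alone: open steel cup, 68 mm in diameter, 95 mm tall, beyond the spindle. Origin: centre of its underside
- weight: bystander, to be left alone: brass pattern weight, 60 mm in diameter, 45 mm tall, on the robot's side of the spindle. Origin: centre of its underside
- driver: bystander, to be left alone: screwdriver lying crosswise on the table between the robot and the rack. Origin: on its underside
Not all that is in view belongs to the job. What is shaped like the die_yellow but orange or pink is not meant.

How it is judged:
By the outcome, as a careful person would: the job done as asked, in the order asked, and still so for the second after the job is handed in, with the robot touching nothing.
It also fails if it takes over 72 s, if anything falls off the work surface, if the arm or the gripper's body presses on something with over 40 N, if the wrist force passes 120 N, or if a joint passes its speed limit or range.

## Working session

There is one attempt and no reset: what is moved stays moved. The work goes in short steps, each a Python script; the robot and the scene stay as the last script left them, time stands still between calls to the robot, and variables do not carry over. Pictures are saved under pics/ and viewed, at most 10 in all, crops included, and the job is handed in when it is done.

```bash
mkdir -p pics
cat > h.py <<'E'
import numpy as np, cv2
from plant import r
def snap(n,f):
    m=r.camera_model(n); im,d=r.capture(n)
    cv2.imwrite(f'pics/{f}.png',im[:,:,::-1]); np.savez(f'pics/{f}.npz',im=im,d=d,E=m['extrinsics'],K=[m['fx'],m['fy'],m['cx'],m['cy']],D=m['dist'])
    return im,d
def world(f,uv,z=None):
    q=np.load(f'pics/{f}.npz'); fx,fy,cx,cy=q['K']; K=np.array([[fx,0,cx],[0,fy,cy],[0,0,1]])
    uv=np.array(uv,float).reshape(-1,2); n=cv2.undistortPoints(uv.reshape(-1,1,2),K,q['D']).reshape(-1,2)
    R=q['E'][:3,:3];t=q['E'][:3,3]; ray=np.c_[n,np.ones(len(n))]
    if z is None:
        p=ray*q['d'][uv[:,1].round().astype(int),uv[:,0].round().astype(int)][:,None]
        return (p-t)@R
    o=-R.T@t; w=ray@R; return o+w*((z-o[2])/w[:,2])[:,None]
E
python3 - <<'E'
from h import *
for n in('scene','top'): snap(n,n+'0')
a=[cv2.imread(f'pics/{n}0.png') for n in('scene','top')]
cv2.imwrite('pics/s0big.png',cv2.resize(a[0],(800,600),interpolation=2));cv2.imwrite('pics/t0big.png',cv2.resize(a[1],(800,600),interpolation=2))
print(r.read_ee_rot(),r.read_time_s(),r.camera_model('top')['extrinsics'])
E
```

```text
[-8.52407808e-04  9.84300845e-01  1.76496795e-01  4.08553666e-05] 0.1 [[-0.0210425  -0.99972537 -0.01031481 -0.02098995]
 [-0.99449259  0.02198965 -0.10247413  0.48739891]
 [ 0.1026728   0.00810169 -0.99468219  1.47611587]
 [ 0.          0.          0.          1.        ]]
```

View pics/s0big.png

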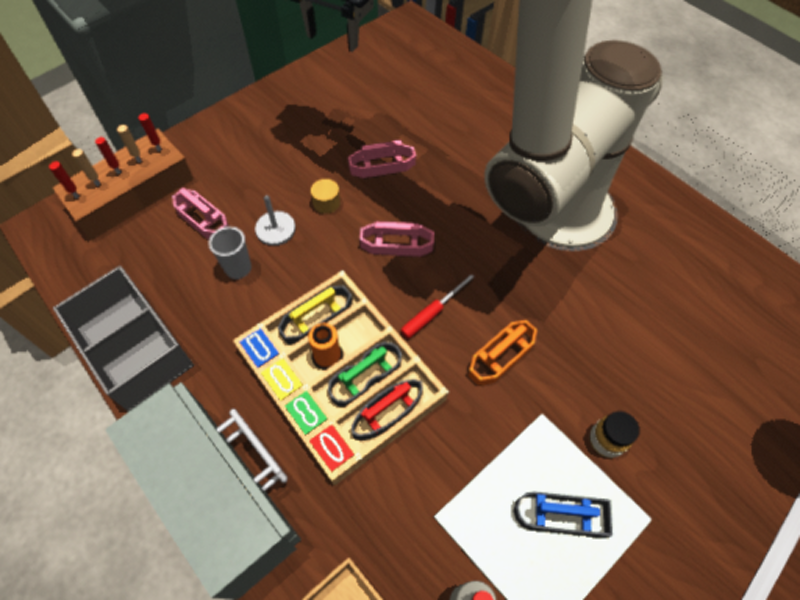

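View pics/t0big.png

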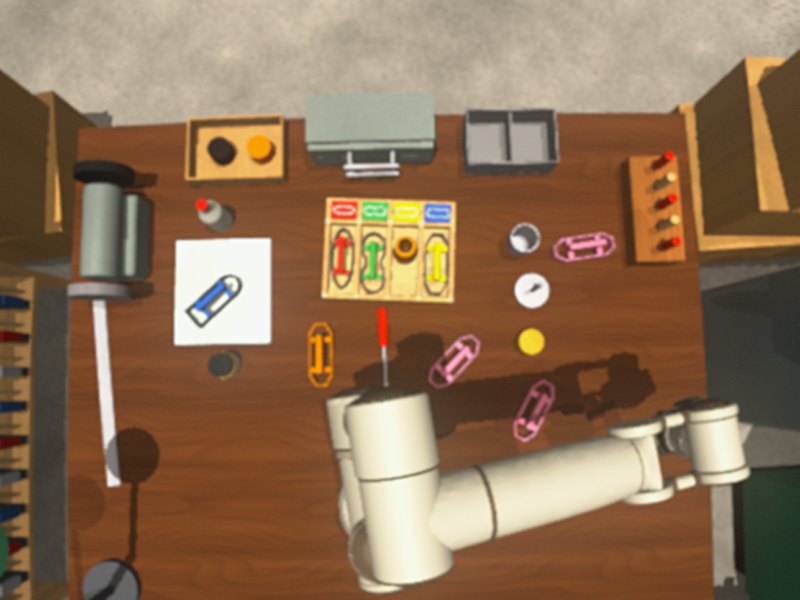

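Scene view: the yellow die is at (437,258) in the top view (800 px scale), in the blue-labelled lane. The spool is at (404,248), the spindle at (532,291) and the blue die at (215,300) on the board.

Lookalikes for the yellow die are the orange one at (320,354), pink ones at (455,361), (534,410) and (584,246), and the yellow weight cap at (531,341). None of these are meant. The choice is the yellow-handled die at (437,258), which I'll check in a close wrist view.

Run:
```python
from h import *
s=.64
for n,p,z in [('rack corners',[(327,198),(457,203),(455,301),(322,298)],.042),('yellow',[(437,258)],.077),('spool',[(404,246)],.107),('spindlebase',[(532,291)],.012),('blue',[(215,300)],.077),('board',[(175,239),(271,238),(271,344),(174,345)],.012)]:
    print(n,world('top0',np.array(p)*s,z).round(3).tolist())
q=[0,1,0,0]
def tryreach(p,yaws=(0,)):
    for q in yaws: print(p,q,r.solve_ik(p,[0,np.cos(q/2),np.sin(q/2),0]))
tryreach([.5,-.06,.45],(0,np.pi/2,-np.pi/2)); tryreach([.5,.3,.42],(0,np.pi/2,-np.pi/2,np.pi))
m=r.camera_model('wrist'); print(m['fx'],m['dist']); 
from scipy.spatial.transform import Rotation as R
T=np.eye(4);T[:3,:3]=R.from_quat(r.read_ee_rot(),scalar_first=True).as_matrix();T[:3,3]=r.read_eef_pos()
print((m['extrinsics']@T).round(3))
```

```text
rack corners [[0.745, 0.129, 0.042], [0.724, -0.188, 0.042], [0.484, -0.176, 0.042], [0.498, 0.143, 0.042]]
yellow [[0.583, -0.133, 0.077]]
spool [[0.608, -0.056, 0.107]]
spindlebase [[0.508, -0.368, 0.012]]
blue [[0.495, 0.393, 0.077]]
board [[0.659, 0.518, 0.012], [0.655, 0.273, 0.012], [0.392, 0.273, 0.012], [0.393, 0.516, 0.012]]
[0.5, -0.06, 0.45] 0 [-3.59829671e-01 -6.36250843e-02  1.37087645e+00 -4.44089210e-16
  1.83434129e+00  1.21096666e+00]
[0.5, -0.06, 0.45] 1.5707963267948966 [-3.59829671e-01 -6.36250843e-02  1.37087645e+00 -4.44089210e-16
  1.83434129e+00 -3.59829671e-01]
[0.5, -0.06, 0.45] -1.5707963267948966 [-3.59829671e-01 -6.36250843e-02  1.37087645e+00 -4.44089210e-16
  1.83434129e+00  2.78176298e+00]
[0.5, 0.3, 0.42] 0 [ 3.33315345e-01  1.37937880e-01  1.22189278e+00 -4.44089210e-16
  1.78176199e+00  1.90411167e+00]
[0.5, 0.3, 0.42] 1.5707963267948966 [ 3.33315345e-01  1.37937880e-01  1.22189278e+00 -4.44089210e-16
  1.78176199e+00  3.33315345e-01]
[0.5, 0.3, 0.42] -1.5707963267948966 [ 3.33315345e-01  1.37937880e-01  1.22189278e+00 -4.44089210e-16
  1.78176199e+00 -2.80827731e+00]
[0.5, 0.3, 0.42] 3.141592653589793 [ 3.33315345e-01  1.37937880e-01  1.22189278e+00 -4.44089210e-16
  1.78176199e+00 -1.23748098e+00]
305.63846885816275 [-0.01634398  0.          0.          0.          0.        ]
[[-0.001  1.     0.     0.   ]
 [-0.956 -0.001 -0.295  0.03 ]
 [-0.295 -0.     0.956  0.187]
 [ 0.     0.     0.     1.   ]]
```

```bash
cat >> h.py <<'E'
def Q(y): return [0,float(np.cos(y/2)),float(np.sin(y/2)),0]
E
python3 - <<'E'
from h import *
r.reach([.5,.25,.35],Q(0)) if False else None
r.reach([.53,-.16,.35],Q(0)); snap('wrist','w1')
r.reach([.45,.30,.35],Q(0)); snap('wrist','w2')
for n in('w1','w2'): cv2.imwrite(f'pics/{n}b.png',cv2.resize(cv2.imread(f'pics/{n}.png'),(800,600),interpolation=2))
print(r.read_time_s())
E
```

```text
3.7917
```

View pics/w1b.png

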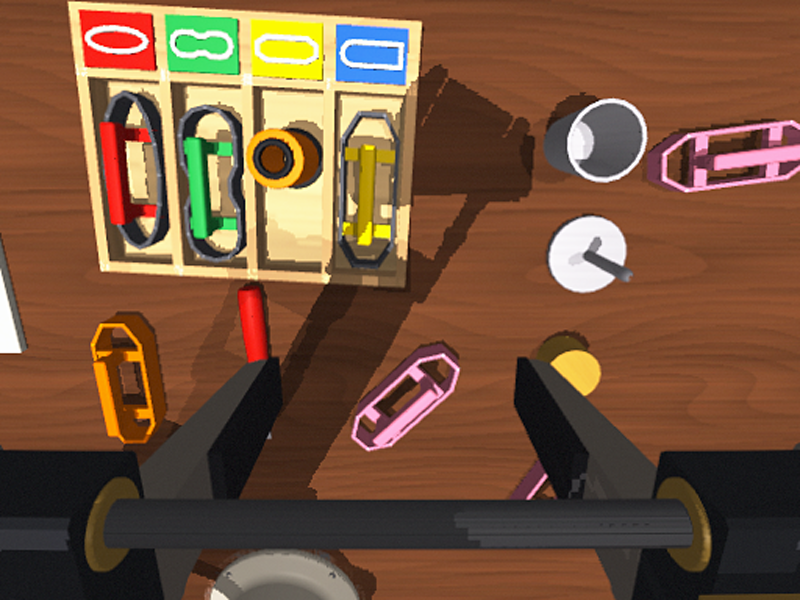

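View pics/w2b.png

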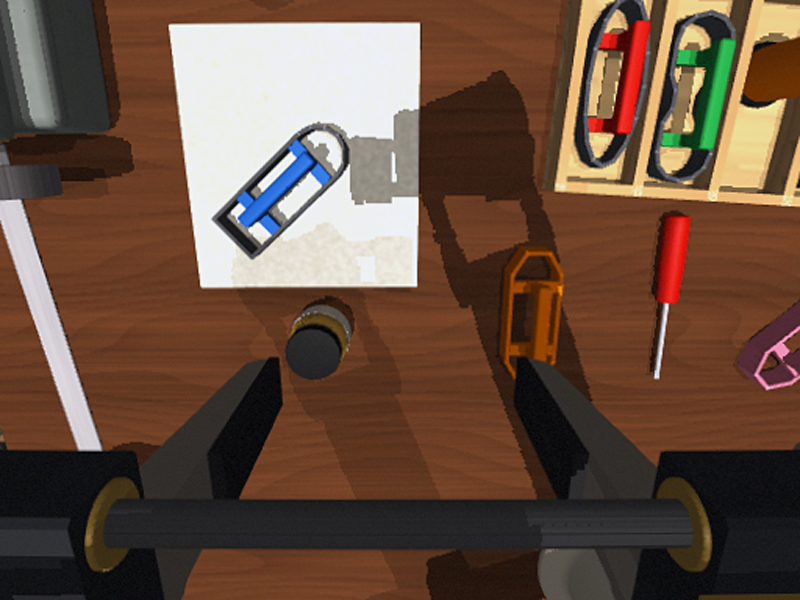

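Wrist views (800 px scale): the first shows the yellow octagon die's handle at (367,195), below the blue label at (372,54). The spool top is at (273,157) below the yellow label at (288,50), with the spindle base at (588,254) and its tip at (629,275). The second shows the blue die's handle running from (245,222) to (305,148), round end far right, so the choices are confirmed. Next I'll measure by colour and depth.

```bash
cat >> h.py <<'E'
def cloud(f):
    v,u=np.mgrid[0:384,0:512]; uv=np.c_[u.ravel(),v.ravel()]; P=world(f,uv).reshape(384,512,3)
    q=np.load(f'pics/{f}.npz'); P[q['d']==0]=np.nan
    return P,cv2.cvtColor(q['im'],cv2.COLOR_RGB2HSV)
def rect(P,hsv,hue,z0,z1,box=None,S=120,dh=8):
    m=(abs(hsv[...,0].astype(int)-hue)<dh)&(hsv[...,1]>S)&(P[...,2]>z0)&(P[...,2]<z1)&(hsv[...,2]>40)
    if box: m&=(P[...,0]>box[0])&(P[...,0]<box[1])&(P[...,1]>box[2])&(P[...,1]<box[3])
    p=P[m]; (c,wh,a)=cv2.minAreaRect((p[:,:2]*1000).astype(np.float32))
    return len(p),np.round(c,1).tolist(),np.round(wh,1).tolist(),round(a,1),round(float(np.median(p[:,2])),4)
E
python3 - <<'E'
from h import *
P,h=cloud('w1')
print('yh',rect(P,h,29,.07,.085,(.48,.66,-.2,-.08)))
for n,hue,b in (('red',0,(.66,.78,.05,.15)),('green',68,(.66,.78,-.02,.1)),('yellow',29,(.66,.78,-.1,0)),('blue',107,(.66,.78,-.2,-.08))): print(n,rect(P,h,hue,.035,.055,b,dh=14))
p=P.reshape(-1,3)
m=(p[:,2]>.1)&(abs(p[:,0]-.6)<.06)&(abs(p[:,1]+.056)<.05); c=cv2.minEnclosingCircle((p[m,:2]*1000).astype(np.float32)); print('spool',m.sum(),c,np.median(p[m,2]))
near=np.hypot(p[:,0]-.508,p[:,1]+.368)<.07
m=near&(p[:,2]>.008)&(p[:,2]<.016);print('base',m.sum(),cv2.minEnclosingCircle((p[m,:2]*1000).astype(np.float32)))
m=near&(p[:,2]>.09);print('tip',m.sum(),np.median(p[m],0),p[m].max(0))
print('base px',world('w1',[(588*.64,254*.64)],.012),'tip',world('w1',[(629*.64,275*.64)],.112),'spool',world('w1',[(272*.64,156*.64)],.107))
m=(p[:,2]>.036)&(p[:,2]<.047)&(abs(p[:,0]-.61)<.2)&(p[:,1]<.17)&(p[:,1]>-.2);print('rack',cv2.minAreaRect((p[m,:2]*1000).astype(np.float32)))
P,h=cloud('w2'); print('bh',rect(P,h,110,.07,.09,dh=14))
print('braces',rect(P,h,110,.02,.05,dh=14))
p=P.reshape(-1,3);m=(h[...,2].ravel()<110)&(p[:,2]>.035)&(p[:,2]<.05)&(abs(p[:,0]-.5)<.12)&(abs(p[:,1]-.39)<.11);print('die body',cv2.minAreaRect((p[m,:2]*1000).astype(np.float32)))
E
```

```text
yh (618, [579.4, -131.4], [14.0, 89.4], 86.2, 0.0761)
red (1402, [700.7, 92.9], [82.7, 82.5], 1.8, 0.0453)
green (1257, [710.8, 14.7], [63.9, 46.4], 86.7, 0.0454)
yellow (1439, [697.6, -52.0], [90.0, 77.3], 86.6, 0.0453)
blue (1240, [701.4, -136.6], [63.5, 45.6], 86.4, 0.0455)
spool 4640 ((583.5477294921875, -77.8530502319336), 51.77837371826172) 0.45252894921343745
base 1668 ((513.0822143554688, -365.4296569824219), 41.92532730102539)
tip 91 [ 0.51419125 -0.36189937  0.1029234 ] [ 0.51836415 -0.35872667  0.11179017]
base px [[ 0.51274085 -0.36607171  0.012     ]] tip [[ 0.5138139  -0.36393481  0.112     ]] spool [[ 0.6140317  -0.05694816  0.107     ]]
rack ((616.5171508789062, -17.427566528320312), (315.249267578125, 245.7234344482422), 86.57610321044922)
bh (609, [506.1, 410.9], [13.7, 89.7], 42.1, 0.076)
braces (368, [504.6, 413.4], [48.0, 89.4], 41.9, 0.0403)
die body ((505.1971740722656, 410.91009521484375), (55.02565383911133, 148.3779296875), 41.64920425415039)
```

Run:
```python
from h import *
P,h=cloud('w1');p=P.reshape(-1,3)
m=(p[:,2]>.1)&(p[:,2]<.115)&(abs(p[:,0]-.614)<.04)&(abs(p[:,1]+.057)<.04); c,rad=cv2.minEnclosingCircle((p[m,:2]*1000).astype(np.float32)); print('spool',m.sum(),c,rad)
x,y=np.array(c)/1000; yw=-.061
r.reach([x,y,.25],Q(yw)); r.gripper_to(.07)
print(r.servo_line([x,y,.064],vel=.12,force_limit=8), r.read_eef_pos())
print('w',r.gripper_to(.0),r.read_width(),r.read_gripper_force())
r.servo_line([x,y,.19],vel=.15)
r.servo_line([.5135,-.3647,.19],vel=.25)
snap('wrist','w3'); print(r.read_width(),r.read_eef_pos(),r.read_contact_force(),r.read_time_s())
cv2.imwrite('pics/w3b.png',cv2.resize(cv2.imread('pics/w3.png'),(800,600),interpolation=2))
```

```text
spool 338 (612.9595336914062, -56.25846481323242) 17.101083755493164
False [ 0.61361493 -0.05643828  0.06489072]
w False 0.05006830222951454 30.000299317762256
0.05021647465830712 [ 0.51401215 -0.36344254  0.18995907] [-0.17401377  0.66636005 -2.8987621 ] 10.425
```

View pics/w3b.png

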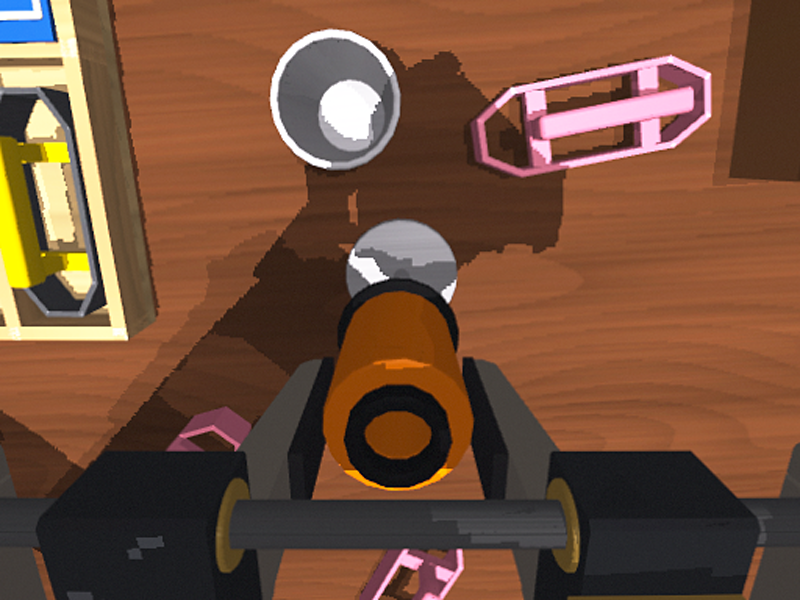

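The spool hangs upright in the grip: collar at (398,436), spindle base in line behind it at (402,272). I'll check the offset and lower it.

Run:
```python
from h import *
b=world('w3',[(402*.64,273*.64)],.012)[0]; s=world('w3',[(398*.64,436*.64)],.107+.126)[0]; e=r.read_eef_pos()
print('base',b,'spool',s,'tcp',e)
x,y=.5135,-.3645
x-=np.clip(s[0]-x,-.003,.003)*.5; y-=np.clip(s[1]-y,-.003,.003)*.5
print(x,y)
print(r.servo_line([x,y,.075],vel=.08,force_limit=10), r.read_eef_pos(),r.read_contact_force())
print(r.servo_line([x,y,.058],vel=.03,force_limit=6), r.read_eef_pos(),r.read_contact_force())
```

```text
base [ 0.51427412 -0.36657955  0.012     ] spool [ 0.51640097 -0.36355833  0.233     ] tcp [ 0.51401215 -0.36344254  0.18995907]
0.5120495166409429 -0.3649708374036336
False [ 0.51239438 -0.3653456   0.07568995] [ 0.30013943  0.57452586 -2.53353491]
True [ 0.51222461 -0.36519408  0.06408031] [1.07685022 0.32923685 3.34218652]
```

Run:
```python
from h import *
x,y,_=r.read_eef_pos()
r.gripper_to(.07); r.servo_line([x,y,.2],vel=.15)
x,y=.5794,-.1314
r.reach([x,y,.2],Q(-.066)); r.gripper_to(.036)
print(r.servo_line([x,y,.049],vel=.12,force_limit=8)); r.gripper_to(0.); print(r.read_width(),r.read_eef_pos())
r.servo_line([x,y,.14],vel=.12)
x,y=.5885,-.0538
r.servo_line([x,y,.14],Q(-.062),vel=.12); print(r.read_width(),r.read_eef_pos(),r.read_contact_force())
print(r.servo_line([x,y,.055],vel=.08,force_limit=10), r.read_eef_pos())
print(r.servo_line([x,y,.043],vel=.03,force_limit=5), r.read_eef_pos(),r.read_contact_force())
r.gripper_to(.036); r.servo_line([x,y,.2],vel=.15)
r.reach([.45,.32,.32],Q(2.306)); print(r.read_time_s())
r.reach([.53,-.12,.35],Q(0)) if False else None
snap('top','t1'); cv2.imwrite('pics/t1b.png',cv2.resize(cv2.imread('pics/t1.png')[100:260,90:390],(800,427),interpolation=2))
```

```text
False
0.013859193629814618 [ 0.57963865 -0.13146702  0.04936007]
0.013766532357896244 [ 0.58847489 -0.05421437  0.13993002] [ 1.04094838 -1.09439916 -4.46423998]
False [ 0.58917331 -0.05399898  0.05578686]
True [ 0.58947102 -0.0540934   0.04909479] [-0.14715457 -0.0127987   3.9371978 ]
23.925
```

View pics/t1b.png

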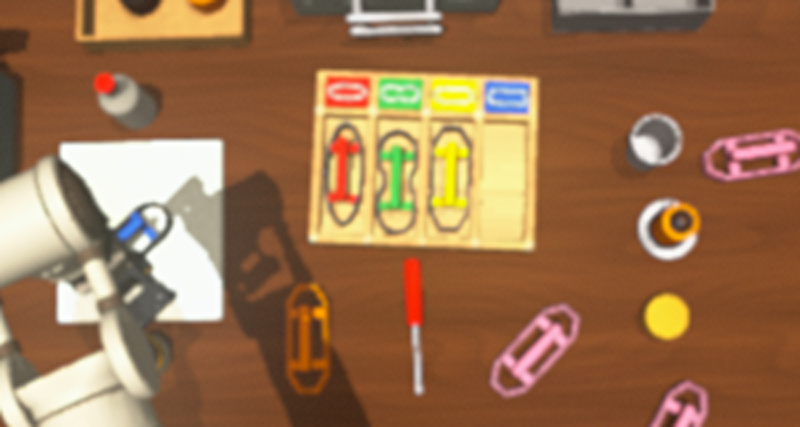

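The yellow die lies in the yellow lane at (451,178), and the spool is on the spindle at (672,226). The blue lane is empty at (507,185), so the blue die is next.

Run:
```python
from h import *
x,y=.5061,.4109
r.reach([x,y,.2],Q(2.306))
print(r.servo_line([x,y,.049],vel=.12,force_limit=8)); r.gripper_to(0.); print(r.read_width(),r.read_eef_pos())
r.servo_line([x,y,.19],vel=.12)
x,y=.5838,-.1296; yw=np.pi-.062
r.reach([x,y,.19],Q(yw)); r.pause(.3); print(r.read_width(),r.read_eef_pos(),r.read_contact_force())
print(r.servo_line([x,y,.055],vel=.09,force_limit=10), r.read_eef_pos())
print(r.servo_line([x,y,.043],vel=.03,force_limit=5), r.read_eef_pos(),r.read_contact_force())
r.gripper_to(.036); r.servo_line([x,y,.2],vel=.15)
r.reach([.53,-.16,.35],Q(0)); print(r.read_time_s())
snap('wrist','w4'); cv2.imwrite('pics/w4b.png',cv2.resize(cv2.imread('pics/w4.png'),(800,600),interpolation=2))
P,h=cloud('w4'); p=P.reshape(-1,3)
print('yh',rect(P,h,29,.07,.085,(.48,.66,-.12,0.01)));print('bh',rect(P,h,110,.06,.1,(.48,.66,-.2,-.05),dh=14))
m=(np.hypot(p[:,0]-.513,p[:,1]+.365)<.02)&(p[:,2]>.1)&(p[:,2]<.118)
print('collar z',m.sum(),np.percentile(p[m,2],[25,50,75]))
```

```text
False
0.01362349438513434 [0.50619803 0.41096972 0.04933603]
0.013828201974009599 [ 0.58389725 -0.12919449  0.18998331] [ 0.14692981  0.87494701 -3.13584823]
False [ 0.58434667 -0.12983243  0.05572169]
True [ 0.58462282 -0.12994713  0.0490667 ] [ 0.02223741 -0.25016821  3.54923464]
36.2833
yh (674, [589.3, -53.9], [14.6, 87.4], 86.4, 0.0759)
bh (602, [583.5, -129.9], [13.8, 88.1], 86.2, 0.076)
collar z 380 [0.10452878 0.10575103 0.10658325]
```

View pics/w4b.png

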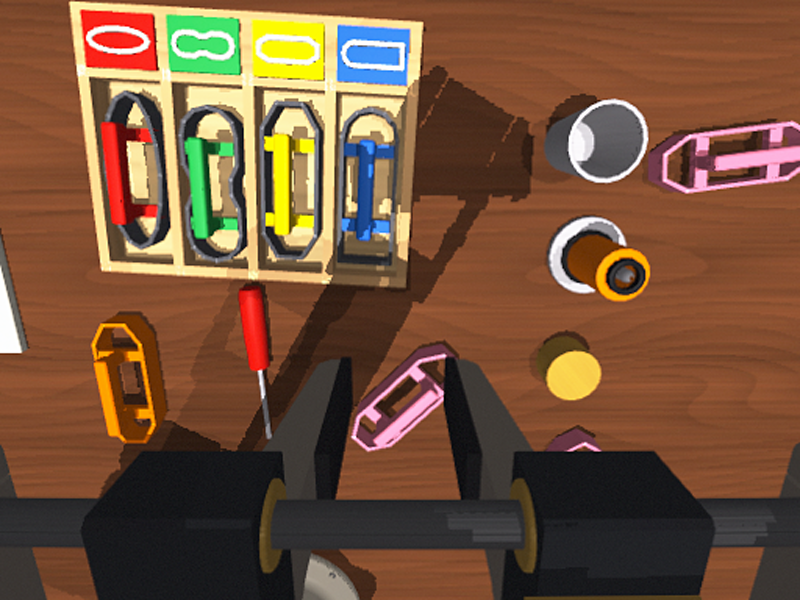

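All four dies lie flat in their lanes, with yellow at (283,185) and blue at (366,190). The spool is fully down on the spindle at (622,272), and the bystanders look unmoved.

```bash
python3 -c "
from plant import r
print(r.finish_job())"
```

```text
the job is handed in; nothing more can be done
None
```

Job handed in at about 36 s of the 72 s limit: the yellow and blue dies lie flat in their own lanes, the spool is fully down on its spindle, and the robot moved nothing else.

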